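Sweep the brass offcuts off the bench block into the scrap tray

ROBOT

A 7-joint arm with a two-finger parallel gripper is mounted at the origin on the work surface. World frame = base frame: x ahead of the robot, y to its left, z up, the work surface at z = 0. Lengths are in m, angles in rad, forces in N, time in s.
With the tool pointing down it reaches from about 0.425 to 0.875 m from the base axis. Payload 4.7 kg.
Tool frame: the origin (TCP) lies midway between the tips of the shut fingers; the grasp point (between the pads) lies 19 mm behind it; z points along the fingers, y is the direction in which the jaws open and shut (so a half turn about z gives the same grasp; the last joint's range is limited). The gripper opens to 87 mm and grips with 3 to 60 N. Pads are 19 mm wide; open, the fingers measure 117 mm over their backs; the gripper's body (75 mm by 190 mm) begins 51 mm behind the grasp point.
Start: joints at [1.257, 0.321, -0.07, 1.45, 0.023, 1.371, -0.057], TCP at [0.209, -0.615, 0.187] pointing down, gripper open.
Joint ranges: [-2.86, 2.86], [-0.3, 2.09], [-1.38, 1.24], [0.06, 2.45], [-1.56, 4.7], [0.09, 2.05], [-2.69, 2.69]. Speed limits (rad/s): [2.57, 2.57, 3.14, 3.14, 3.14, 3.14, 3.14].

INTERFACE

Orientations are given as a rotation vector (axis times angle).
In Python, from bench import get_state, eyes, job gives the robot as it stands. The module is installed in compiled form; this text tells all that it offers.
- The arm moves only by the shell command python3 -m jog 'ROWS' [FORCE]. ROWS is JSON, a list that holds one entry, the list of rows, each a list of 5 numbers: the opening, from 0 (shut) to 1 (fully open), then the shift along the tool's x, y, z in units of 40 mm (1.0 is 40 mm), then the turn about the tool's z in units of 5 degrees (1.0 is 5 degrees). In form: [[[jaw, dx, dy, dz, turn], ...]]. A call has 1 to 10 rows; each row shifts and turns the commanded pose from where the row before left it, along the tool's axes as they then stand; what a row does not reach is not made up. A row lasts 1/8 s, in which the tool goes at most 62.5 mm and 10.7 degrees, less where a joint would pass 70% of its speed; a pose out of reach is approached as far as the arm can. A call is refused whole if a number of a shift passes 1 or a number of a turn 1, either way. A call with a gripper value outside its range is refused whole. The fingers move at their own pace and stop on an object; FORCE is the grip in N (left out, the last holds). Time passes only in rows, so rows that do not move let the fingers close. It gives the time, the measured TCP pose, the force and the opening at its end, in the units of the state.
- get_state(): the state, without advancing time (a new reading comes with each control period).
- eyes.get_image(name): name is "side" or "top" or "wrist"; returns (picture, depth): 480x640x3 uint8, red, green, blue; 480x640 float32, m along the optical axis (not along the pixel's ray), 0 where there is no reading.
- eyes.camera_params(name): a dict with "camera_matrix" (3x3 intrinsics, pixels), "k1" (the pictures are not rectified: a ray, as slopes to the right and down, at radius r is drawn at 1 + k1 r^2 times it, then the intrinsics apply), "pose" (4x4, takes a point from camera to world coordinates); the wrist camera has in their place "mount" (4x4, takes a point from camera to tool coordinates, whose origin is the TCP and whose axes are the flange's). Camera axes: x right, y down, z forward; pixel columns grow to the right and rows downward; lengths in m; the calibration is good to about 2 mm. A picture is of the moment at which its call begins: read the wrist's pose just before it. camera_params takes no time and is no camera call.
- job.close_job(): hands the job in, once; it reports no verdict.
The state is a dict: "time": time; "joint_positions": joint angles; "qd": joint speeds; "joint_torque": joint torques, N m; "position": TCP position; "tool_rot": TCP orientation; "ft_force": force on the tool from outside, world axes, zero at the start; "torque": the same for the moment, N m; "grip_width": opening from 0.0 (shut) to 1.0 (fully open).
Only numpy, scipy, OpenCV 4.12 (cv2) and the standard library are available. Lean on these libraries where they do the work, as an engineer would, in place of code of your own. Each camera call takes 0.05 s, during which the arm holds its last target. There are 200 camera calls.

TASK

Clear the bench block: with the fingertips, sweep the three brass offcuts across its top and over the edge into the red scrap tray beside it, pushing them only, never picking one up. Leave the bell blank standing where it is among them, do not disturb the other things on the bench, and let no offcut end up in the blue rivet tray or on the bench.

Things in the scene. Friction and masses are not known exactly. Their poses are not given: they have to be found in the camera images.
- block: Fixed dark steel bench block, a flat slab 260 mm (its x) by 220 mm (its y) by 45 mm high, standing on the bench (z = 0). Origin: centre of its underside; its flat top is 45 mm above that. No rims. Turned up to 0.25 rad about vertical.
- scrap_tray: Fixed RED sheet-metal scrap tray, 260 mm (its x) by 130 mm (its y), 32 mm high, walls and floor 3 mm, open on top. Origin: centre of its underside, on the bench. It stands parallel to the block along one of the block's two long edges (the block's +y or -y side; it differs from start to start), 3 mm away from it, its rim 13 mm below the block's top, so what is pushed over that edge drops in.
- rivet_tray: Fixed BLUE tray of the same size, with good copper rivets in it, along the opposite edge of the block. Origin: centre of its underside. No offcuts belong in it.
- bell: Loose copper bell blank, 0.12 kg, standing mouth down on the block among the offcuts: 36 mm across at the foot, tapering, 46 mm high. Origin: centre of its foot; z up its axis.
- offcut1: Loose brass offcut, a flat bar 40 mm (its x) by 24 mm (its y) by 10 mm thick, about 0.08 kg, lying flat on the block, its long side along the block's x within 0.4 rad. Origin: centre of its underside. The three offcuts and the bell blank lie in four lanes 60 mm apart along the block's x (which is in which lane differs), each within 35 mm of the block's midline in y. It slides on the steel when pushed.
- offcut2: Loose brass offcut, a flat bar 40 mm (its x) by 24 mm (its y) by 10 mm thick, about 0.08 kg, lying flat on the block, its long side along the block's x within 0.4 rad. Origin: centre of its underside. The three offcuts and the bell blank lie in four lanes 60 mm apart along the block's x (which is in which lane differs), each within 35 mm of the block's midline in y. It slides on the steel when pushed.
- offcut3: Loose brass offcut, a flat bar 40 mm (its x) by 24 mm (its y) by 10 mm thick, about 0.08 kg, lying flat on the block, its long side along the block's x within 0.4 rad. Origin: centre of its underside. The three offcuts and the bell blank lie in four lanes 60 mm apart along the block's x (which is in which lane differs), each within 35 mm of the block's midline in y. It slides on the steel when pushed.
- hammer: Loose hammer lying on the bench to the right, about 0.3 m long; leave it. Origin: its underside.
- brush: Loose brush lying on the bench to the left; leave it. Origin: its underside.
- shell1: Loose steel bell shell, 64 mm across, 104 mm high, standing on the bench to the right of the block and trays; leave it. Origin: centre of its foot.
- shell2: Loose steel bell shell, 64 mm across, 104 mm high, standing on the bench to the right of the block and trays; leave it. Origin: centre of its foot.
- grease: Loose yellow jar, 68 mm across, 75 mm high, standing on the bench to the left of the block and trays; leave it. Origin: centre of its foot.

How it is judged:
At the end, for the whole second after the job is handed in: All three offcuts lie at rest inside the red scrap tray (origins within its outline and less than 35 mm above the bench), and the bell blank still stands upright within 15 mm of where it started (x of offcut1 in the frame of scrap_tray between -0.13 and 0.13 m and y of offcut1 in the frame of scrap_tray between -0.065 and 0.065 m and z of each of offcut1, offcut2, offcut3 in the frame of scrap_tray below 0.035 m and linear speed of each of offcut1, offcut2, offcut3 below 0.02 m/s and x of offcut2 in the frame of scrap_tray between -0.13 and 0.13 m and y of offcut2 in the frame of scrap_tray between -0.065 and 0.065 m and x of offcut3 in the frame of scrap_tray between -0.13 and 0.13 m and y of offcut3 in the frame of scrap_tray between -0.065 and 0.065 m and distance of bell from where it was at the start of the episode below 0.015 m and angle between bell's own z axis and vertical below 0.2 rad); the robot touches nothing.
It fails at once if an offcut is lifted (more than 25 mm above the block's top) (height (world z) of any of offcut1, offcut2, offcut3 above 0.07 m).
It fails at once if the bell blank is shifted more than 15 mm or tipped (distance of bell from where it was at the start of the episode above 0.015 m or angle between bell's own z axis and vertical above 0.35 rad).
It fails at once if another thing on the bench is shifted more than 30 mm (distance of any of hammer, brush, shell1, shell2, grease from where it was at the start of the episode above 0.03 m).
It also fails if it takes over 58 s, if anything falls off the work surface, if the arm or the gripper's body presses on something with over 40 N, if the wrist force passes 120 N, or if a joint passes its speed limit or range.

## Working session

There is one attempt and no reset: what is moved stays moved. The work goes in short steps, Python scripts to look and compute and a shell command to move; the robot and the scene stay as the last step left them, time stands still between calls to the robot, and variables do not carry over. Pictures are saved under pics/ and viewed, about 8 in all and at most 12, crops included, and the job is handed in when it is done.

```bash
mkdir -p pics
cat > h.py <<'E'
import numpy as np,cv2
from bench import get_state,eyes,job
from scipy.spatial.transform import Rotation as R
def cloud(name):
    s=get_state(); im,d=eyes.get_image(name); c=eyes.camera_params(name)
    K=np.array(c['camera_matrix'],float);k1=c['k1']
    v,u=np.mgrid[0:480,0:640]
    p=cv2.undistortPoints(np.stack([u.ravel(),v.ravel()],1).astype(float)[:,None],K,np.array([k1,0,0,0.]))[:,0].reshape(480,640,2)
    P=np.dstack([p[...,0]*d,p[...,1]*d,d])
    if 'pose' in c: T=np.array(c['pose'])
    else:
        T=np.eye(4);T[:3,:3]=R.from_rotvec(s['tool_rot']).as_matrix();T[:3,3]=s['position'];T=T@np.array(c['mount'])
    return im,d,P@T[:3,:3].T+T[:3,3]
def save(n,im): cv2.imwrite('pics/'+n+'.png',im[...,::-1])
E
python3 - <<'E'
from h import *
s=get_state();print({k:np.round(v,3) for k,v in s.items()})
print(R.from_rotvec(s['tool_rot']).as_matrix().round(3))
im,d,W=cloud('top');save('top',im);np.savez('top.npz',im=im,W=W)
for v in range(40,480,80): print([tuple(W[v,u].round(2)) for u in range(40,640,140)])
E
```

```text
{'time': np.float64(0.0), 'joint_positions': array([ 1.257,  0.322, -0.07 ,  1.452,  0.023,  1.371, -0.057]), 'qd': array([ 0.001,  0.002, -0.002, -0.001,  0.001, -0.   , -0.   ]), 'joint_torque': array([ 0.0000e+00, -4.9129e+01, -4.0400e-01, -3.1252e+01, -6.4000e-02,
        4.4000e-02,  0.0000e+00]), 'position': array([ 0.209, -0.615,  0.186]), 'tool_rot': array([-3.098e+00, -5.120e-01,  1.000e-03]), 'ft_force': array([-0.181, -0.151,  0.44 ]), 'torque': array([ 0.062, -0.02 ,  0.035]), 'grip_width': np.float64(0.999)}
[[ 0.947  0.322 -0.001]
 [ 0.322 -0.947  0.002]
 [-0.    -0.002 -1.   ]]
[(np.float64(1.54), np.float64(1.21), np.float64(-0.76)), (np.float64(1.54), np.float64(0.6), np.float64(-0.75)), (np.float64(1.56), np.float64(0.0), np.float64(-0.75)), (np.float64(1.58), np.float64(-0.59), np.float64(-0.74)), (np.float64(1.62), np.float64(-1.22), np.float64(-0.75))]
[(np.float64(0.88), np.float64(0.75), np.float64(0.01)), (np.float64(0.84), np.float64(0.34), np.float64(0.12)), (np.float64(0.89), np.float64(-0.0), np.float64(0.02)), (np.float64(0.91), np.float64(-0.37), np.floa
[... 491 characters left out ...]
-0.01), np.float64(0.06)), (np.float64(0.48), np.float64(-0.37), np.float64(0.0)), (np.float64(0.49), np.float64(-0.74), np.float64(0.0))]
[(np.float64(0.25), np.float64(0.68), np.float64(0.0)), (np.float64(0.26), np.float64(0.33), np.float64(-0.0)), (np.float64(0.27), np.float64(-0.02), np.float64(-0.0)), (np.float64(0.28), np.float64(-0.37), np.float64(-0.0)), (np.float64(0.28), np.float64(-0.73), np.float64(0.0))]
[(np.float64(0.05), np.float64(0.67), np.float64(0.0)), (np.float64(0.07), np.float64(0.32), np.float64(0.0)), (np.float64(0.08), np.float64(-0.02), np.float64(0.01)), (np.float64(0.08), np.float64(-0.37), np.float64(0.0)), (np.float64(0.09), np.float64(-0.73), np.float64(0.0))]
```

View pics/top.png

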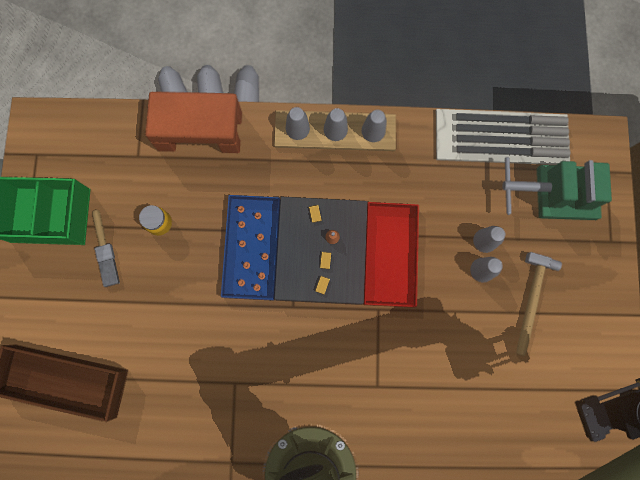

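The top view shows the block (275–367, 195–303) with the blue tray on its left (+y) and the red tray on its right (−y). The offcuts are at (315,213), (325,260) and (322,285), and the bell is at (332,236). The shells (488,240/270) and hammer are on the right.

Run:
```python
from h import *
z=np.load('top.npz');im,W=z['im'],z['W']
hsv=cv2.cvtColor(im,cv2.COLOR_RGB2HSV)
box=np.zeros((480,640),bool);box[190:312,220:420]=1
def rect(m,n):
    p=W[m];r=cv2.minAreaRect(p[:,:2].astype(np.float32)*1000);print(n,m.sum(),np.round(r[0],1),np.round(r[1],1),round(r[2],1),'z',np.percentile(p[:,2],[5,50,95]).round(3));return r
Z=W[...,2]
blk=box&(abs(Z-.045)<.004)&(hsv[...,1]<80)
blk=cv2.morphologyEx(blk.astype(np.uint8),cv2.MORPH_OPEN,np.ones((3,3)))>0
rect(blk,'block')
red=box&((hsv[...,0]<6)|(hsv[...,0]>174))&(hsv[...,1]>180);rect(red,'red')
y=box&(hsv[...,0]>14)&(hsv[...,0]<32)&(hsv[...,1]>100)&(hsv[...,2]>120)&(Z>.04)
n,l,st,c=cv2.connectedComponentsWithStats(y.astype(np.uint8))
for i in range(1,n):
    if st[i,4]>30: rect(l==i,'off%s'%c[i].round())
b=box&(Z>.062)&(Z<.12);rect(b,'bell')
p=W[box&(Z>.08)]; print('high',len(p))
crop=cv2.resize(im[190:310,220:420],None,fx=4,fy=4,interpolation=cv2.INTER_CUBIC);save('crop',crop)
c=eyes.camera_params('wrist');print(np.round(c['mount'],3))
```

```text
block 4499 [544.5 -13.8] [219.  259.3] 88.7 z [0.042 0.045 0.048]
red 5336 [ 487.4 -169.8] [211.3 398.6] 67.8 z [-0.001  0.004  0.032]
off[315. 213.] 148 [632.6   3.8] [39.6 23.2] 13.2 z [0.051 0.056 0.06 ]
off[325. 260.] 152 [438.6 -17.7] [ 23.5 194.8] 84.6 z [0.051 0.056 0.061]
off[322. 285.] 157 [409.8  -5.1] [ 23.8 133.2] 72.8 z [0.052 0.056 0.061]
bell 125 [544.3 -30.7] [208.2  51.9] 3.7 z [0.063 0.076 0.091]
high 142
[[-0.    -0.958 -0.288  0.079]
 [ 1.    -0.     0.     0.001]
 [-0.    -0.288  0.958 -0.197]
 [ 0.     0.     0.     1.   ]]
```

View pics/crop.png

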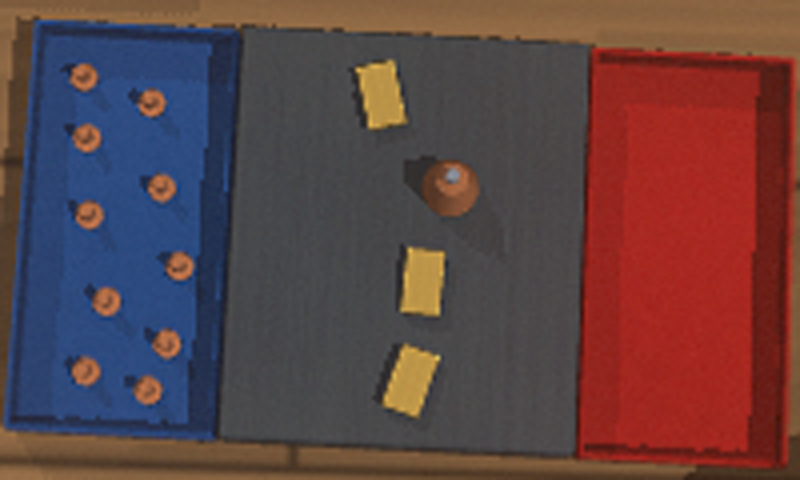

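The crop confirms the layout: the bell sits between the far offcut and the two near ones, and all paths towards the red tray are open. Next I'll get robust poses.

Run:
```python
from h import *
z=np.load('top.npz');im,W=z['im'],z['W'];Z=W[...,2]
hsv=cv2.cvtColor(im,cv2.COLOR_RGB2HSV)
box=np.zeros((480,640),bool);box[190:312,220:420]=1
box&=W[...,0]>.4
def rect(m,n):
    r=cv2.minAreaRect(W[m][:,:2].astype(np.float32)*1000);print(n,m.sum(),np.median(W[m],0).round(4),np.round(r[0],1),np.round(r[1],1),round(r[2],1));return r
blk=box&(abs(Z-.045)<.004)&(hsv[...,1]<80)
blk=cv2.morphologyEx(blk.astype(np.uint8),cv2.MORPH_OPEN,np.ones((3,3)))>0
print(cv2.boxPoints(rect(blk,'block')).round(1).tolist())
y=box&(hsv[...,0]>14)&(hsv[...,0]<32)&(hsv[...,1]>100)&(hsv[...,2]>120)&(Z>.045)&(Z<.066)
n,l,st,c=cv2.connectedComponentsWithStats(y.astype(np.uint8))
for i in range(1,n):
    if st[i,4]>30: print(cv2.boxPoints(rect(l==i,'off%s'%c[i].round())).round().tolist())
rect(box&(Z>.062)&(Z<.12)&(hsv[...,1]>90)&(W[...,1]<.02)&(W[...,1]>-.1)&(abs(W[...,0]-.57)<.04),'bell')
red=box&((hsv[...,0]<6)|(hsv[...,0]>174))&(hsv[...,1]>180)&(W[...,1]<-.1);print(cv2.boxPoints(rect(red,'red')).round().tolist())
```

```text
block 4499 [ 0.5382 -0.0024  0.0454] [544.5 -13.8] [219.  259.3] 88.7
[[412.3999938964844, -120.30000305175781], [671.5999755859375, -126.30000305175781], [676.5999755859375, 92.69999694824219], [417.3999938964844, 98.69999694824219]]
off[315. 213.] 148 [0.6329 0.0036 0.0556] [632.6   3.8] [39.6 23.2] 13.2
[[611.0, 11.0], [616.0, -12.0], [655.0, -3.0], [649.0, 20.0]]
off[325. 260.] 151 [ 0.5161 -0.0246  0.0558] [516.1 -25.1] [23.3 39.2] 85.3
[[496.0, -35.0], [535.0, -38.0], [537.0, -15.0], [498.0, -12.0]]
off[322. 285.] 156 [ 0.4543 -0.0188  0.0557] [454.8 -18.9] [23.5 39.3] 71.5
[[432.0, -24.0], [470.0, -36.0], [477.0, -14.0], [440.0, -1.0]]
bell 106 [ 0.5718 -0.0397  0.0752] [575.7 -40.7] [28.4 29.4] 80.1
red 5314 [ 0.5412 -0.1947  0.0044] [ 544.4 -192.4] [131.1 268.5] 88.7
[[409.0, -255.0], [677.0, -261.0], [680.0, -130.0], [412.0, -124.0]]
```

```bash
python3 -m jog '[[[0,0,0,0,-1],[0,0,0,0,-1],[0,0,0,0,-1],[0,0,0,0,-1],[0,0,0,0,-1],[0,0,0,0,-1],[0,0,0,0,-1],[0,0,0,0,-1],[0,0,0,0,-1],[0,0,0,0,-1]]]' && python3 -m jog '[[[0,0,0,0,-1],[0,0,0,0,-1],[0,0,0,0,-1],[0,0,0,0,-1],[0,1,0.6,0,0],[0,1,0.6,0,0],[0,1,0.6,0,0],[0,1,0.6,0,0],[0,1,0.6,0,0],[0,1,0.6,0,0]]]'
```

```text
time: 1.3
position: [0.2091, -0.6149, 0.1859]
tool_rot: [-2.589, -1.777, -0.001]
ft_force: [-1.0, -0.0, 0.2]
grip_width: 0.021
time: 2.55
position: [0.3587, -0.3769, 0.1862]
tool_rot: [-2.244, -2.197, 0.0]
ft_force: [0.0, -0.3, -0.6]
grip_width: -0.0
```

```bash
python3 -m jog '[[[0,1,0.6,0,0],[0,1,0.6,0,0],[0,1,0.6,0,0],[0,1,0.6,0,0],[0,1,0.6,0,0],[0,1,0.6,0,0],[0,1,0.6,0,0],[0,1,0.6,0,0],[0,1,0.6,0,0],[0,1,0.6,0,0]]]' && python3 -m jog '[[[0,0.8,0.6,0.5,0],[0,0,0,0.8,0],[0,0,0,0.7,0],[0,0,0,0,0],[0,0,0,0,0]]]'
python3 - <<'E'
from h import *
im,d,W=cloud('wrist');save('w1',im)
E
```

```text
time: 3.8
position: [0.6071, 0.0172, 0.1861]
tool_rot: [-2.245, -2.197, 0.001]
ft_force: [-0.1, -0.4, -1.0]
grip_width: 0.006
time: 4.42
position: [0.6319, 0.0478, 0.1076]
tool_rot: [2.245, 2.197, 0.001]
ft_force: [0.3, 0.2, 0.8]
grip_width: 0.005
```

View pics/w1.png

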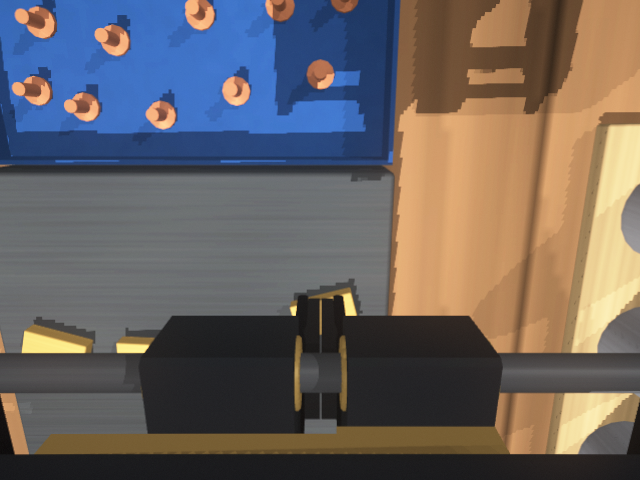

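The wrist picture shows the fingers centred (x≈320) on the far offcut's back edge (293–355). I'll lower and push.

```bash
python3 -m jog '[[[0,0,0,0.75,0],[0,0,0,0.6,0],[0,0,0,0.12,0],[0,0,0,0,0],[0,-0.3,0,0,0],[0,-0.3,0,0,0],[0,-0.3,0,0,0],[0,-0.3,0,0,0],[0,-0.3,0,0,0],[0,-0.3,0,0,0]]]'
python3 - <<'E'
from h import *
im,d,W=cloud('top');save('t2',cv2.resize(im[180:310,220:420],None,fx=4,fy=4,interpolation=cv2.INTER_CUBIC))
E
```

```text
time: 5.72
position: [0.6298, -0.0251, 0.0479]
tool_rot: [-2.245, -2.197, 0.0]
ft_force: [-0.4, -0.8, 0.9]
grip_width: 0.009
```

View pics/t2.png

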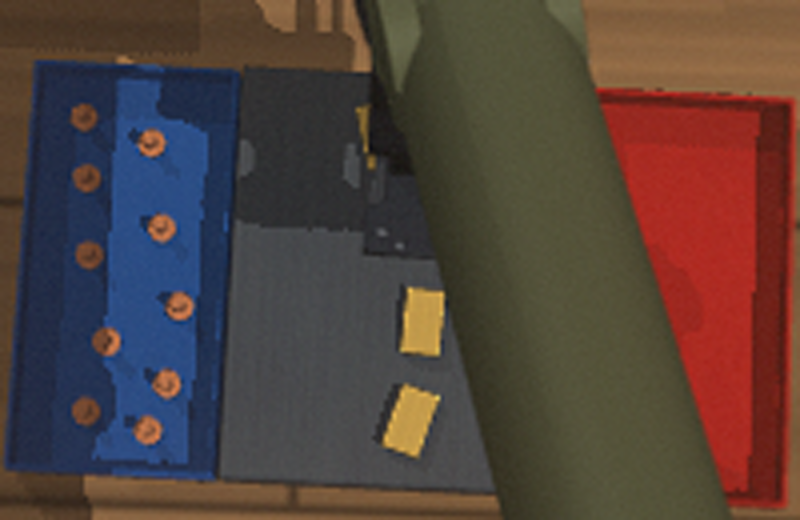

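The yellow strip at (365,130) looks like the far offcut, still in its original place. I'll check with the side and wrist cameras.

Run:
```python
from h import *
im,d,W=cloud('wrist');im2,d2,W2=cloud('side')
save('w3',np.vstack([cv2.resize(im,(400,300)),cv2.resize(im2,(400,300))]))
for I,X,n in((im,W,'w'),(im2,W2,'s')):
    h=cv2.cvtColor(I,cv2.COLOR_RGB2HSV)
    m=(h[...,0]>14)&(h[...,0]<32)&(h[...,1]>100)&(X[...,2]>.04)&(X[...,2]<.07)&(abs(X[...,0]-.54)<.13)&(X[...,1]<.09)&(X[...,1]>-.3)
    k,l,st,c=cv2.connectedComponentsWithStats(m.astype(np.uint8))
    for i in range(1,k):
        if st[i,4]>25: p=X[l==i];print(n,c[i].round(),st[i,4],p.min(0).round(3),p.max(0).round(3))
```

```text
w [329. 218.] 4462 [ 0.611 -0.012  0.043] [0.656 0.022 0.057]
w [ 80. 281.] 3709 [ 0.497 -0.036  0.044] [ 0.539 -0.009  0.056]
w [  3. 279.] 300 [ 0.471 -0.034  0.043] [ 0.48  -0.011  0.051]
s [290. 235.] 97 [ 0.612 -0.009  0.043] [0.653 0.024 0.061]
s [326. 243.] 102 [ 0.495 -0.032  0.043] [ 0.538 -0.005  0.06 ]
s [342. 252.] 106 [ 0.434 -0.031  0.044] [0.476 0.002 0.06 ]
```

View pics/w3.png

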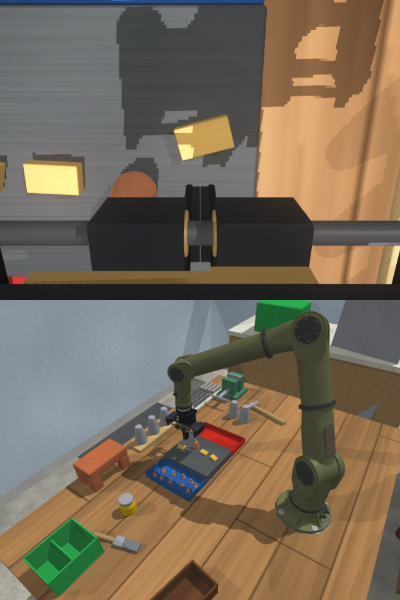

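The offcut hasn't moved: the fingertips passed over it, or around it. I'll measure where the tips really are from the wrist depth, with no new motion.

Run:
```python
from h import *
im,d,W=cloud('wrist');s=get_state();print(s['position'],s['ft_force'])
for v in range(270,420,10): print(v,[tuple(W[v,u].round(3).tolist()) for u in (306,334)])
im2,d2,W2=cloud('side')
save('s4',cv2.resize(im2[170:290,230:390],None,fx=5,fy=5,interpolation=cv2.INTER_CUBIC))
```

```text
[ 0.62988174 -0.02430449  0.04789523] [-0.37318754  0.70225025  0.3299731 ]
270 [(0.623, -0.018, 0.045), (0.637, -0.018, 0.045)]
280 [(0.623, -0.023, 0.046), (0.637, -0.023, 0.046)]
290 [(0.623, -0.029, 0.045), (0.637, -0.029, 0.045)]
300 [(0.625, -0.015, 0.088), (0.636, -0.015, 0.088)]
310 [(0.625, -0.015, 0.097), (0.636, -0.015, 0.097)]
320 [(0.625, -0.015, 0.106), (0.635, -0.016, 0.103)]
330 [(0.626, -0.017, 0.11), (0.635, -0.017, 0.11)]
340 [(0.626, -0.017, 0.117), (0.635, -0.017, 0.117)]
350 [(0.626, -0.017, 0.124), (0.635, -0.017, 0.123)]
360 [(0.628, 0.007, 0.168), (0.634, 0.006, 0.168)]
370 [(0.628, 0.005, 0.17), (0.634, 0.005, 0.17)]
380 [(0.628, 0.003, 0.171), (0.634, 0.003, 0.17)]
390 [(0.628, 0.001, 0.171), (0.634, 0.001, 0.17)]
400 [(0.626, -0.03, 0.132), (0.634, -0.029, 0.133)]
410 [(0.626, -0.032, 0.132), (0.634, -0.033, 0.132)]
```

View pics/s4.png

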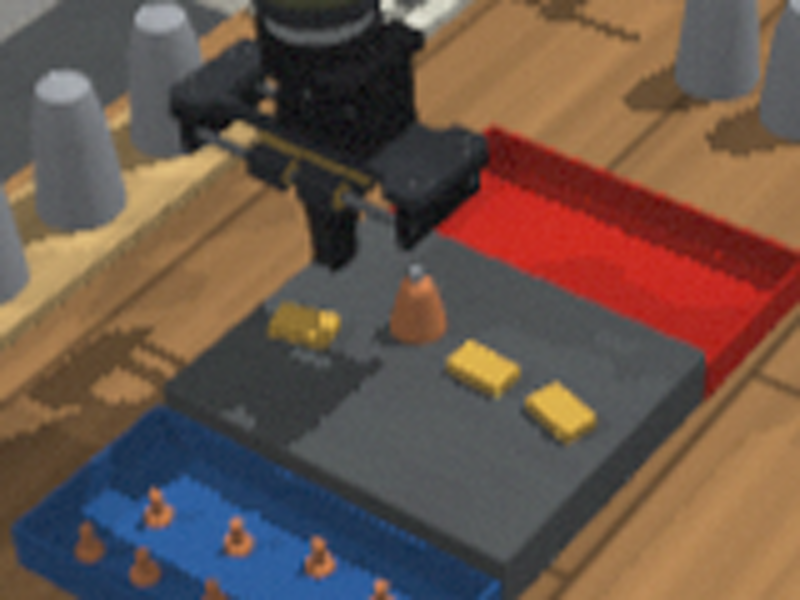

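The side view shows the tips hovering well above the block (tip at about (335,265)), so the reported TCP isn't where the tips are. I'll quantify the offset, and the body's height too because of the bell.

Run:
```python
from h import *
s=get_state();p0=np.array(s['position'])
for n in('wrist','side'):
    im,d,W=cloud(n)
    Q=W-p0; Z=W[...,2]
    ok=(d>0)&(abs(Q[...,0])<.14)&(abs(Q[...,1])<.06)&(Z>.064)&(Z<.3)&~((abs(W[...,0]-.574)<.025)&(abs(W[...,1]+.04)<.025)&(Z<.095))
    # gripper only
    for a in np.arange(-.12,.121,.01):
        m=ok&(abs(Q[...,0]-a)<.005)
        if m.sum()>3: q=Q[m];i=q[:,2].argsort()[:max(3,len(q)//50)];print(n,'x%+.3f'%a,m.sum(),'lowest z',Z[m][i].round(3)[:3],'y',q[i,1].round(3)[:3])
c=s['joint_positions'];print(np.round(c,3))
```

```text
wrist x-0.080 460 lowest z [0.152 0.153 0.153] y [ 0.002 -0.001  0.004]
wrist x-0.070 4 lowest z [0.165 0.165 0.165] y [0.033 0.033 0.033]
wrist x-0.060 1638 lowest z [0.164 0.164 0.165] y [0.032 0.032 0.033]
wrist x-0.050 3368 lowest z [0.165 0.165 0.165] y [0.032 0.032 0.032]
wrist x-0.040 4667 lowest z [0.165 0.165 0.165] y [0.032 0.032 0.032]
wrist x-0.030 6988 lowest z [0.157 0.157 0.158] y [0.037 0.037 0.037]
wrist x-0.020 8928 lowest z [0.157 0.157 0.157] y [0.036 0.037 0.037]
wrist x-0.010 9228 lowest z [0.083 0.083 0.083] y [0.01 0.01 0.01]
wrist x-0.000 8100 lowest z [0.083 0.083 0.083] y [0.008 0.008 0.008]
wrist x+0.010 9651 lowest z [0.082 0.082 0.082] y [0.01  0.008 0.009]
wrist x+0.020 8921 lowest z [0.157 0.157 0.157] y [0.036 0.036 0.036]
wrist x+0.030 8095 lowest z [0.158 0.158 0.158] y [0.036 0.036 0.036]
wrist x+0.040 3178 lowest z [0.164 0.164 0.165] y [0.03 0.03 0.03]
wrist x+0.050 3176 lowest z [0.164 0.165 0.165] y [0.03 0.03 0.03]
wrist x+0.060 1931 lowest z [0.165 0.165 0.165] y [0.03 0.03 0.03]
wrist x+0.070 51 lowest z [0.165 0.165 0.165] y [0.03 0.03 0.03
[... 868 characters left out ...]
88 0.09  0.09 ] y [0.006 0.009 0.007]
side x+0.020 59 lowest z [0.159 0.164 0.166] y [0.037 0.039 0.039]
side x+0.030 43 lowest z [0.158 0.162 0.162] y [0.035 0.034 0.037]
side x+0.040 17 lowest z [0.163 0.167 0.169] y [0.033 0.032 0.03 ]
side x+0.050 20 lowest z [0.17  0.171 0.172] y [0.028 0.034 0.032]
side x+0.060 31 lowest z [0.168 0.168 0.171] y [0.031 0.031 0.032]
side x+0.070 70 lowest z [0.169 0.169 0.17 ] y [-0.026  0.033  0.03 ]
side x+0.080 120 lowest z [0.155 0.155 0.156] y [ 0.02   0.026 -0.005]
side x+0.090 49 lowest z [0.16  0.163 0.177] y [0.036 0.036 0.035]
side x+0.100 4 lowest z [0.184 0.195 0.197] y [ 0.034  0.033 -0.015]
[ 0.554  0.476 -0.713  1.641  0.334  1.15  -0.263]
```

Both cameras put the tips at z≈0.083 while the state says 0.048. The true tip is therefore about 35 mm above the reported TCP, while x and y agree and the body is 69 mm above the tips as specified. I'll go back, drop 34 mm more and check before pushing.

```bash
python3 -m jog '[[[0,0.9,0,0,0],[0,0.9,0,0,0],[0,0,0,0.4,0],[0,0,0,0.3,0],[0,0,0,0.1,0],[0,0,0,0,0],[0,0,0,0,0]]]'
cat > tip.py <<'E'
from h import *
s=get_state();p0=np.array(s['position']);print(p0.round(4),s['ft_force'].round(1) if hasattr(s['ft_force'],'round') else s['ft_force'])
im,d,W=cloud('wrist');Q=W-p0;Z=W[...,2]
m=(d>0)&(d<.26)&(abs(Q[...,0])<.013)&(abs(Q[...,1])<.02)&(Z<.12)&(np.mgrid[0:480,0:640][0]>285)
z=np.sort(Z[m]);print('tip z pct',np.percentile(z,[0,1,5,20]).round(4))
h=cv2.cvtColor(im,cv2.COLOR_RGB2HSV)
m=(h[...,0]>14)&(h[...,0]<32)&(h[...,1]>100)&(Z>.04)&(Z<.07)
k,l,st,c=cv2.connectedComponentsWithStats(m.astype(np.uint8))
for i in range(1,k):
    if st[i,4]>100: p=W[l==i];print(c[i].round(),st[i,4],p.min(0).round(3),p.max(0).round(3))
E
python3 tip.py
```

```text
time: 6.95
position: [0.6319, 0.0471, 0.0163]
tool_rot: [2.246, 2.196, 0.001]
ft_force: [-0.6, -0.2, 0.5]
grip_width: 0.003
[0.6319 0.0471 0.0163] [-0.6 -0.2  0.5]
tip z pct [0.0426 0.0435 0.044  0.0451]
[320. 423.] 443 [ 0.624 -0.015  0.045] [0.638 0.013 0.056]
[ 48. 438.] 565 [ 0.49  -0.023  0.044] [ 0.537 -0.009  0.056]
```

```bash
python3 -m jog '[[[0,0,0,0.05,0],[0,-0.3,0,0,0],[0,-0.3,0,0,0],[0,-0.3,0,0,0],[0,-0.3,0,0,0],[0,-0.3,0,0,0],[0,-0.3,0,0,0]]]'; python3 tip.py
python3 - <<'E'
from h import *
im,d,W=cloud('side')
save('s5',cv2.resize(im[170:290,230:390],None,fx=5,fy=5,interpolation=cv2.INTER_CUBIC))
E
```

```text
time: 7.88
position: [0.6299, -0.0251, 0.0139]
tool_rot: [2.245, 2.198, -0.0]
ft_force: [-0.1, 1.1, 0.3]
grip_width: 0.005
[ 0.6299 -0.0251  0.0139] [-0.1  1.1  0.3]
tip z pct [0.0421 0.0435 0.044  0.0451]
[ 61. 309.] 2023 [ 0.491 -0.042  0.043] [ 0.538 -0.009  0.056]
```

View pics/s5.png

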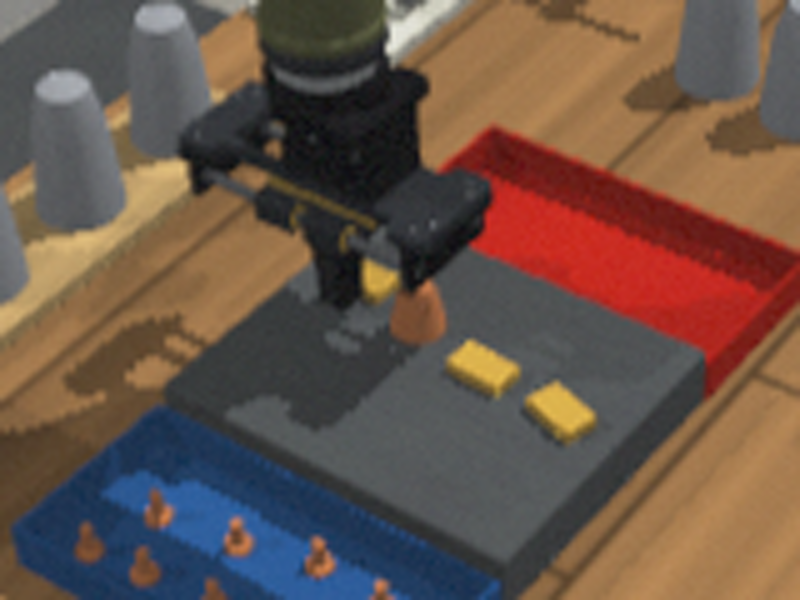

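The offcut is moving ahead of the tips and the bell is clear. I'll finish this stroke, then lift well above the bell.

```bash
python3 -m jog '[[[0,-0.3,0,0,0],[0,-0.3,0,0,0],[0,-0.3,0,0,0],[0,-0.3,0,0,0],[0,-0.3,0,0,0],[0,-0.3,0,0,0],[0,-0.3,0,0,0],[0,-0.3,0,0,0],[0,-0.3,0,0,0],[0,-0.3,0,0,0]]]';  python3 -m jog '[[[0,0,0,0,0],[0,0,0,-0.8,0],[0,0,0,-0.9,0],[0,0,0,0,0]]]'
```

```text
time: 9.22
position: [0.6272, -0.1452, 0.0139]
tool_rot: [2.245, 2.198, -0.001]
ft_force: [-0.3, -0.2, -0.2]
grip_width: 0.007
time: 9.72
position: [0.63, -0.1435, 0.0854]
tool_rot: [2.24, 2.195, 0.005]
ft_force: [0.3, -0.4, -0.5]
grip_width: 0.008
```

```bash
python3 -m jog '[[[0,0.83,-0.59,0,0],[0,0.83,-0.59,0,0],[0,0.83,-0.59,0,0],[0,0.83,-0.59,0,0],[0,0.83,-0.59,0,0],[0,0,0,0,0],[0,0,0,0,0]]]'; python3 tip.py
```

```text
time: 10.6
position: [0.5128, 0.0237, 0.0815]
tool_rot: [2.245, 2.198, -0.001]
ft_force: [0.4, -0.9, 0.1]
grip_width: 0.007
[0.5128 0.0237 0.0815] [ 0.4 -0.9  0.1]
tip z pct [0.0429 0.0432 0.0436 0.0442]
[213. 311.] 322 [ 0.437 -0.008  0.043] [0.466 0.001 0.056]
```

```bash
python3 -m jog '[[[0,0,0.1,0.8,0],[0,0,0,0.7,0],[0,0,0,0.19,0],[0,0,0,0,0],[0,-0.3,0,0,0],[0,-0.3,0,0,0],[0,-0.3,0,0,0],[0,-0.3,0,0,0],[0,-0.3,0,0,0],[0,-0.3,0,0,0]]]';  python3 -m jog '[[[0,-0.3,0,0,0],[0,-0.3,0,0,0],[0,-0.3,0,0,0],[0,-0.3,0,0,0],[0,-0.3,0,0,0],[0,-0.3,0,0,0],[0,-0.3,0,0,0],[0,-0.3,0,0,0]]]'; python3 -m jog '[[[0,0,0,0,0],[0,0,0,-0.8,0],[0,0,0,-0.9,0],[0,0,0,0,0]]]'
```

```text
time: 11.9
position: [0.5154, -0.0486, 0.0144]
tool_rot: [2.245, 2.198, -0.0]
ft_force: [0.1, 1.7, 1.4]
grip_width: 0.008
time: 12.9
position: [0.5133, -0.1447, 0.0143]
tool_rot: [2.245, 2.198, -0.0]
ft_force: [-0.8, 0.1, 0.8]
grip_width: 0.009
time: 13.4
position: [0.5158, -0.1436, 0.0852]
tool_rot: [2.24, 2.195, 0.003]
ft_force: [-0.4, -0.5, -0.1]
grip_width: 0.009
```

```bash
python3 -m jog '[[[0,0.89,-0.31,0,0],[0,0.89,-0.31,0,0],[0,0.89,-0.31,0,0],[0,0.89,-0.31,0,0],[0,0.89,-0.31,0,0],[0,0,0,0,0],[0,0,0,0,0]]]'; python3 tip.py
```

```text
time: 14.28
position: [0.4548, 0.0351, 0.0818]
tool_rot: [-2.245, -2.198, 0.001]
ft_force: [-0.2, -0.7, -0.0]
grip_width: 0.006
[0.4548 0.0351 0.0818] [-0.2 -0.7 -0. ]
tip z pct [0.0428 0.043  0.0436 0.0442]
```

```bash
python3 -m jog '[[[0,0,0.05,0.8,0],[0,0,0,0.7,0],[0,0,0,0.19,0],[0,0,0,0,0],[0,-0.3,0,0,0],[0,-0.3,0,0,0],[0,-0.3,0,0,0],[0,-0.3,0,0,0],[0,-0.3,0,0,0],[0,-0.3,0,0,0]]]';  python3 -m jog '[[[0,-0.3,0,0,0],[0,-0.3,0,0,0],[0,-0.3,0,0,0],[0,-0.3,0,0,0],[0,-0.3,0,0,0],[0,-0.3,0,0,0],[0,-0.3,0,0,0],[0,-0.3,0,0,0],[0,-0.3,0,0,0]]]'; python3 -m jog '[[[0,0,0,0,0],[0,0,0,-0.8,0],[0,0,0,-0.9,0],[0,0,0,-0.9,0],[0,0.9,0,0,0],[0,0.9,0,0,0],[0,0.9,0,0,0],[0,0.9,0,0,0],[0,0,0,0,0],[0,0,0,0,0]]]'
python3 - <<'E'
from h import *
im,d,W=cloud('top');im2,d2,W2=cloud('side')
Z=W[...,2];h=cv2.cvtColor(im,cv2.COLOR_RGB2HSV)
c=lambda i,a,b,e,f:cv2.resize(i[a:b,e:f],(700,290),interpolation=cv2.INTER_CUBIC)
save('fin',np.vstack([c(im,188,312,220,500),c(im2,170,290,200,480)]))
for I,X,n in((im,W,'t'),(im2,W2,'s')):
    h=cv2.cvtColor(I,cv2.COLOR_RGB2HSV)
    m=(h[...,0]>14)&(h[...,0]<32)&(h[...,1]>110)&(X[...,2]>.001)&(X[...,2]<.07)&(abs(X[...,0]-.545)<.135)&(X[...,1]<.09)&(X[...,1]>-.25)
    k,l,st,cc=cv2.connectedComponentsWithStats(m.astype(np.uint8))
    for i in range(1,k):
        if st[i,4]>25: p=X[l==i];print(n,cc[i].round(),st[i,4],p.min(0).round(3),p.max(0).round(3))
    m=(X[...,2]>.062)&(X[...,2]<.1)&(h[...,1]>90)&(abs(X[...,0]-.574)<.04)&(abs(X[...,1]+.04)<.04);print('bell',m.sum(),np.median(X[m],0).round(4))
E
```

```text
time: 15.58
position: [0.4556, -0.0373, 0.0148]
tool_rot: [2.245, 2.198, 0.0]
ft_force: [2.0, 2.2, 0.7]
grip_width: 0.004
time: 16.7
position: [0.4532, -0.1454, 0.0147]
tool_rot: [2.245, 2.198, -0.0]
ft_force: [-1.1, 0.3, -0.2]
grip_width: 0.006
time: 17.95
position: [0.4562, -0.001, 0.1187]
tool_rot: [2.244, 2.198, -0.001]
ft_force: [-1.0, -1.0, -0.3]
grip_width: 0.005
t [376. 221.] 141 [ 0.605 -0.167  0.004] [ 0.645 -0.143  0.021]
t [374. 265.] 153 [ 0.494 -0.163  0.005] [ 0.533 -0.139  0.02 ]
t [375. 286.] 138 [ 0.441 -0.166  0.005] [ 0.477 -0.142  0.022]
bell 9 [ 0.5872 -0.0415  0.0744]
s [364. 236.] 33 [ 0.427 -0.161  0.011] [ 0.479 -0.116  0.047]
bell 64 [ 0.5705 -0.0288  0.0737]
```

View pics/fin.png

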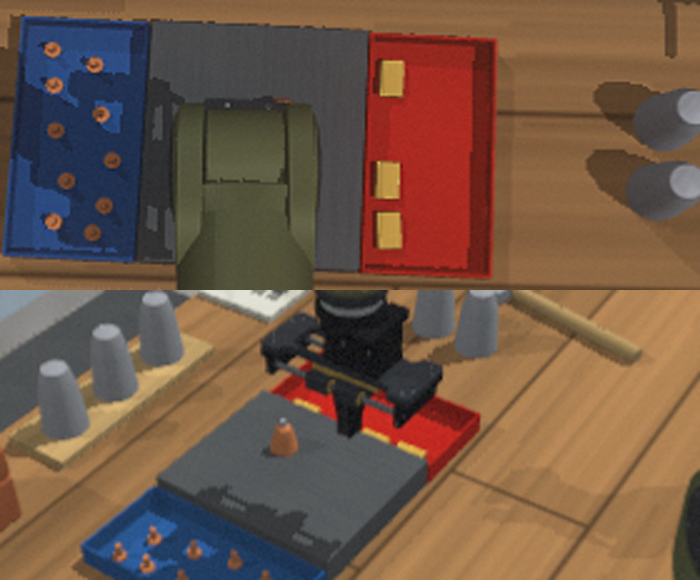

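All three offcuts lie flat in the red tray, at about (390,78), (388,180) and (388,230) in the upper panel, with top faces at z≈0.013. The side panel shows the bell still upright on the cleared block, and the tool is clear of everything. I'm handing in.

```bash
python3 -c "
from bench import job;print(job.close_job())"
```

```text
the job is handed in; nothing more can be done
None
```

I swept all three offcuts over the −y edge into the red tray, one straight push each with the shut fingertips. Then I lifted the arm clear and handed the job in at about 18 s.

**Failed first stroke:** the first push passed over its offcut without moving it. Both the side and wrist cameras showed the real fingertips about 35 mm above the reported TCP height. I lowered the tool by that much, and all three pushes then worked.

**Last checks:**
- **Offcuts:** the top camera shows all three lying flat in the red tray, centred near x = 0.625, 0.514 and 0.459 m, with y from −0.14 to −0.17 m. None is on the block, on the bench in view or in the blue tray.
- **Bell:** it is upright on the block in the side view. The arm partly hid it from above, so the final position is not measured precisely. The top camera gave (0.587, −0.042) from only 9 pixels and the side camera (0.571, −0.029), against about (0.574, −0.040) at the start. The fingers never came near it, so I put that spread down to the partial views.
- **Other items:** the tool went nowhere near them at low height. The shells and part of the hammer look in place in the last picture. I did not re-measure any of them, and the brush and grease jar were outside that view.

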